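Wedge the rocking dial gauge stand

ROBOT

A 7-joint arm with a two-finger parallel gripper is mounted at the origin on a cart in front of the work surface, level with it; the furniture and walls round the work are solid. World frame = base frame: x ahead of the robot, y to its left, z up, the work surface at z = 0. Lengths are in m, angles in rad, forces in N, time in s.
With the tool pointing down it reaches from about 0.4 to 0.75 m from the base axis. Payload 19.5 kg.
Tool frame: the origin (TCP) lies on the centre line of the jaws, within the pads' length; the fingertips stand 25 mm ahead of it and the grasp point (between the pads) lies 6 mm ahead of it; z points along the fingers, x is the direction in which the jaws open and shut, and the axes are right-handed (so a half turn about z gives the same grasp; the last joint's range is limited). The gripper opens to 85 mm and grips with 20 to 120 N. Pads are 22 mm wide; open, the fingers measure 114 mm over their backs; the gripper's body (76 mm by 85 mm) begins 54 mm behind the grasp point. The pads swing forward as they close: fully open they stand 13 mm farther back than shut.
Start: joints at [-1.383, 0.707, -0.028, 1.485, 0.022, 0.951, -0.075], TCP at [0.131, 0.56, 0.226] pointing down, gripper open.
Joint ranges: [-2.71, 2.71], [-0.32, 2.16], [-1.57, 1.52], [0, 2.45], [-1.46, 4.6], [0, 2.02], [-2.83, 2.83]. Speed limits (rad/s): [1.89, 1.89, 2.57, 2.57, 3.01, 3.01, 3.01].

INTERFACE

Orientations are given as [roll, pitch, yaw] about the fixed x, y, z axes, in that order (R = Rz(yaw) Ry(pitch) Rx(roll)).
In Python, from cell import manip gives the robot as it stands.
- The arm moves only by the tool play_rows, never from a script. Its argument "moves" is a list that holds one entry, the list of rows, each a list of 7 numbers: the opening, from -1 (shut) to 1 (fully open), then the shift along the tool's x, y, z in units of 30 mm (1.0 is 30 mm), then the turn, a rotation vector about the tool's x, y, z in units of 5 degrees (1.0 is 5 degrees). In form: [[[gripper, dx, dy, dz, ax, ay, az], ...]]. A call has 1 to 5 rows; each row shifts and turns the commanded pose from where the row before left it, along the tool's axes as they then stand; what a row does not reach is not made up. A row lasts 1/12 s, in which the tool goes at most 41.7 mm and 7.16 degrees, less where a joint would pass 70% of its speed; a pose out of reach is approached as far as the arm can. A call is refused whole if a number of a shift passes 1 or a number of a turn 1, either way. A call with a gripper value outside its range is refused whole. The fingers move at their own pace and stop on an object; "newtons" is the grip in N (left out, the last holds). Time passes only in rows, so rows that do not move let the fingers close. It gives the time, the measured TCP pose, the force and the opening at its end, in the units of the state.
- manip.sense(): the state, without advancing time (a new reading comes with each control period).
- manip.capture(name): name is "scene" or "side" or "wrist"; returns (picture, depth): 480x640x3 uint8, red, green, blue; 480x640 float32, m along the optical axis (not along the pixel's ray), 0 where there is no reading.
- manip.camera_params(name): a dict with "camera_matrix" (3x3 intrinsics, pixels), "dist_coeffs" ([k1, k2, p1, p2, k3] as OpenCV has them; the pictures are not rectified), "xyz" and "attitude" of the camera in the world; the wrist camera has in their place "hand_eye" (4x4, takes a point from camera to tool coordinates, whose origin is the TCP and whose axes are the tool frame's). Camera axes: x right, y down, z forward; pixel columns grow to the right and rows downward; lengths in m; the calibration is good to about 2 mm. A picture is of the moment at which its call begins: read the wrist's pose just before it. camera_params takes no time and is no camera call.
- manip.close_job(): hands the job in, once; it reports no verdict.
Trained networks look in the newest picture that a camera, given by its name, has taken for a name from the list of things; names that differ only in an ending like _2 or _b are one class to them, and where a whole thing is asked for, a point or a joint stands for the part that bears it (a point fixed in the world has none). Each returns a list of dicts, best first, with "confidence" (0 to 1); they miss things now and then, are a little off and sometimes report something else, mostly with a low value. They report only what shows in the picture. A call takes as long as a camera call. They do not tell look-alikes from the thing itself.
- manip.boxes_of(name, camera): "box" ([left, top, right, bottom] in pixels, round what is visible of it).
- manip.regions_of(name, camera): "mask" (480x640 bool, what is visible of it) and "box" ([left, top, right, bottom] in pixels, round what is visible of it).
The state is a dict: "clock": time; "joint_positions": joint angles; "qd": joint speeds; "effort": joint torques, N m; "eef_pos": TCP position; "tool_rot": TCP orientation; "force": force on the tool from outside, world axes, zero at the start; "wrist_torque": the same for the moment, N m; "width": finger opening in m.
Only numpy, scipy, OpenCV 4.12 (cv2) and the standard library are available. Lean on these libraries where they do the work, as an engineer would, in place of code of your own. Each camera call takes 0.05 s, during which the arm holds its last target.

TASK

The dial gauge stand rocks, because the foot under its blue pad is too short and hangs clear of the worktop. Using only the fingertips, push the orange wedge along the worktop, thin end first, under that foot until it sits snug and carries the foot while the stand stays level on its other feet; then press down firmly on the blue pad from above to prove that the stand no longer rocks, and let go. Do not pick up the wedge or the stand, do not shove the stand out of its place, and leave the brass block, the loupe and the ball bearing alone.

Things in the scene. Friction and masses are not known exactly. Their poses are not given: they have to be found in the camera images.
- stand: Grey loose dial gauge stand, about 1.5 kg. Origin on the worktop under the centre of its base plate, 140 (x) x 130 (y) mm, underside 22, top 40 mm above the worktop. Black feet (radius 11 mm) at x +-55, y +-50 mm. Column at (44, 32) mm and dial (radius 21 mm) over (0, 2) mm, both up to 106 mm high. About 10 N sideways shifts it.
- short_foot (a point): Centre of the underside of the short foot, at stand x = -55, y = -50 mm, hanging 7 mm over the worktop; axes as the stand's. Unwedged, 2 to 3 N down on this corner rocks the stand by 0.09 rad.
- pad_top (a point): Centre of the top face of the blue round pad (radius 17 mm, 6 mm thick) on the plate's corner over the short foot, at stand (-52, -47) mm, 46 mm above the worktop. Place to press, 5 to 20 N straight down.
- wedge: Loose orange wedge, 70 (x) x 40 (y) mm, about 80 g. Origin at the centre of its underside. Thin end at its +x, towards the short foot and 10 to 40 mm short of it, in line within 8 mm and 0.08 rad: push it along the stand's +x. Top rises from 2 mm at x = +35 to 13 mm at x = -23; behind that a heel 18 mm high, back face at x = -35 mm.
- wedge_heel (a point): Centre of the wedge's upright back face (40 x 18 mm), 9 mm up: push here. It slides with under 1.5 N. It meets the foot when the wedge's origin is about 19 mm before the foot's centre; the push then rises by several N within a few mm, each 5 mm more lifts the foot 1 mm, and it stays by friction.
- brass_block: Loose brass block, 30 x 50 x 20 mm, origin at the centre of its underside; a bystander beside the wedge.
- loupe: Loose folding loupe, 25 x 55 x 12 mm, origin at the centre of its underside; a bystander beside the stand.
- ball_bearing: Loose ball bearing, 47 mm across, 14 mm high, origin at the centre of its underside; a bystander beside the stand.
Things that resemble listed ones, but are neither listed nor needed, are in the scene too. Several things have the shape of the wedge; the one meant has the colours described above.

How it is judged:
By the outcome, as a careful person would: the job done as asked, in the order asked, and still so for the second after the job is handed in, with the robot touching nothing.
It also fails if it takes over 45 s, if anything falls off the work surface, if the arm or the gripper's body presses on something with over 40 N, if the wrist force passes 120 N, or if a joint passes its speed limit or range.

## Working session

There is one attempt and no reset: what is moved stays moved. The work goes in short steps, Python scripts to look and compute and a tool call to move; the robot and the scene stay as the last step left them, time stands still between calls to the robot, and variables do not carry over. Pictures are saved under pics/ and viewed, and the job is handed in when it is done.

Besides the shell and the picture viewer there is one more tool, called by a JSON object that holds its "method" and its "body". play_rows: Moves the arm, as the interface text tells. Its arguments: {"type":"object","properties":{"moves":{"type":"array"},"newtons":{"type":"number"}},"required":["moves"]}

```bash
mkdir -p pics; ls; python3 - <<'E'
from cell import manip
import cv2
s=manip.sense();print({k:s[k] for k in('clock','eef_pos','tool_rot','force','width')})
import numpy as np
for n in('scene','side'):
    p,d=manip.capture(n);cv2.imwrite(f'pics/{n}0.png',p[:,:,::-1]);np.save(f'pics/{n}0.npy',d)
for n in('scene','side','wrist'):print(n,manip.camera_params(n))
E
```

```text
pics
{'clock': 0.0, 'eef_pos': array([0.13090793, 0.55962374, 0.22553883]), 'tool_rot': array([3.14154174e+00, 1.09664567e-03, 1.34100926e+00]), 'force': array([ 0.77391367, -0.7182344 , -1.08780533]), 'width': 0.08527379741614113}
scene {'camera_matrix': array([[530.63570171,   0.        , 327.87984801],
       [  0.        , 530.63570171, 232.21468563],
       [  0.        ,   0.        ,   1.        ]]), 'dist_coeffs': array([0.01034617, 0.        , 0.        , 0.        , 0.        ]), 'xyz': array([ 0.04689352, -0.02065558,  0.71259338]), 'attitude': array([-2.45482055,  0.01505069, -2.19310205])}
side {'camera_matrix': array([[526.28009337,   0.        , 315.63995676],
       [  0.        , 526.28009337, 240.72631718],
       [  0.        ,   0.        ,   1.        ]]), 'dist_coeffs': array([-0.10340592,  0.        ,  0.        ,  0.        ,  0.        ]), 'xyz': array([ 0.32836801, -1.02886536,  0.50640194]), 'attitude': array([-2.1445633 ,  0.02407141, -0.23577526])}
wrist {'camera_matrix': array([[333.83132149,   0.        , 315.31041507],
       [  0.        , 333.83132149, 243.49209097],
       [  0.        ,   0.        ,   1.        ]]), 'dist_coeffs': array([-0.03001914,  0.        ,  0.        ,  0.        ,  0.        ]), 'hand_eye': array([[ 9.99999474e-01,  1.02330624e-03,  6.83698935e-05,
         6.45773853e-04],
       [-9.99143903e-04,  9.57007695e-01,  2.90060811e-01,
        -7.41661212e-02],
       [ 2.31390525e-04, -2.90060727e-01,  9.57008214e-01,
        -1.47927234e-01],
       [ 0.00000000e+00,  0.00000000e+00,  0.00000000e+00,
         1.00000000e+00]])}
```

View pics/scene0.png

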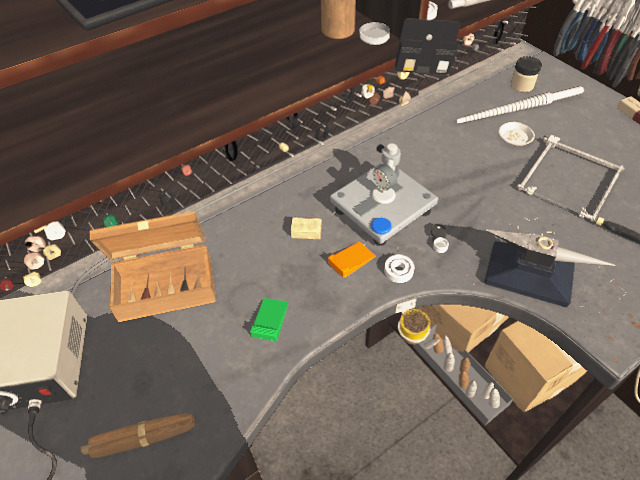

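View pics/side0.png

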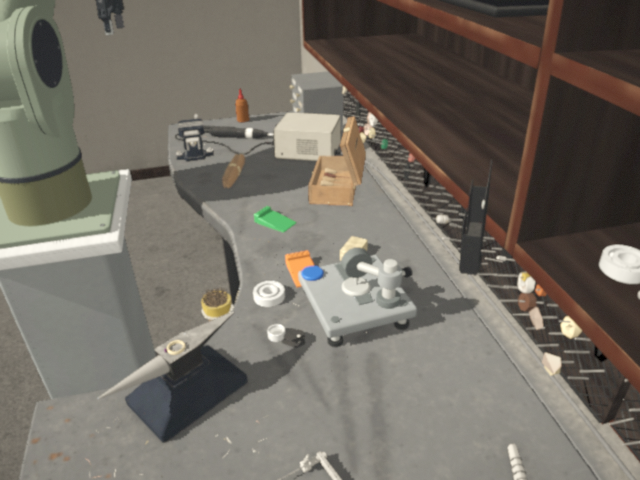

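```bash
cat > h.py <<'E'
import numpy as np,cv2
from scipy.spatial.transform import Rotation as R
from cell import manip
def pose(n,s=None):
    P=manip.camera_params(n)
    if n=='wrist':
        T=np.eye(4);T[:3,:3]=R.from_euler('xyz',s['tool_rot']).as_matrix();T[:3,3]=s['eef_pos'];T=T@P['hand_eye']
    else:
        T=np.eye(4);T[:3,:3]=R.from_euler('xyz',P['attitude']).as_matrix();T[:3,3]=P['xyz']
    return P,T
def cloud(n,d,s=None):
    P,T=pose(n,s)
    v,u=np.mgrid[0:480,0:640]
    r=cv2.undistortPoints(np.stack([u.ravel(),v.ravel()],1).astype(np.float64)[:,None],P['camera_matrix'],P['dist_coeffs'])[:,0]
    p=np.c_[r,np.ones(len(r))]*d.ravel()[:,None]
    w=p@T[:3,:3].T+T[:3,3]; w[d.ravel()==0]=np.nan
    return w.reshape(480,640,3)
def proj(n,X,s=None):
    P,T=pose(n,s);Ti=np.linalg.inv(T)
    return cv2.projectPoints(np.asarray(X,float).reshape(-1,1,3),cv2.Rodrigues(Ti[:3,:3])[0],Ti[:3,3],P['camera_matrix'],P['dist_coeffs'])[0][:,0]
E
python3 - <<'E'
from h import *
for n in('scene','side'):
    im=cv2.imread(f'pics/{n}0.png');d=np.load(f'pics/{n}0.npy');w=cloud(n,d)
    hsv=cv2.cvtColor(im,cv2.COLOR_BGR2HSV)
    H,S,V=[hsv[...,i].astype(int) for i in range(3)]
    near=(w[...,2]>-.02)&(w[...,2]<.15)&(np.hypot(w[...,0],w[...,1])<1)
    for nm,m in(('orange',(H>5)&(H<18)&(S>200)&(V>150)),('blue',(H>105)&(H<120)&(S>150)&(V>100))):
        m=m&near
        k,l,st,c=cv2.connectedComponentsWithStats(m.astype(np.uint8))
        for i in range(1,k):
            if st[i,4]>60:
                q=w[l==i];print(n,nm,c[i],st[i,4],np.nanmean(q,0).round(4),np.nanpercentile(q,[2,98],axis=0).round(4).tolist())
    # plate top
    bl=(0,0)
    m=(w[...,2]>.034)&(w[...,2]<.045)&near&(S<60)
    k,l,st,c=cv2.connectedComponentsWithStats(m.astype(np.uint8))
    i=1+np.argmax(st[1:,4]);q=w[l==i];print(n,'plate',c[i],st[i,4])
    print('z',np.median(q[:,2]),cv2.minAreaRect((q[:,:2]*1000).astype(np.float32)))
    pl=np.linalg.lstsq(np.c_[q[:,:2],np.ones(len(q))],q[:,2],rcond=None)[0];print('plane',pl)
    t=w[(near)&(abs(w[...,2])<.006)];print('table z',np.median(t[:,2]))
    for nm in('stand','wedge','brass_block','loupe','ball_bearing'):
        for b in manip.boxes_of(nm,n)[:3]:
            x=np.array(b['box']).round().astype(int);cx,cy=(x[0]+x[2])//2,(x[1]+x[3])//2
            print(n,nm,x,round(b['confidence'],2),w[cy,cx].round(3))
E
```

```text
scene orange [336.6686747  264.24096386] 166 [ 0.4552 -0.3182  0.0145] [[0.4354, -0.336, 0.0054], [0.4745, -0.3125, 0.02]]
scene blue [380.46428571 224.8125    ] 224 [ 0.4587 -0.41    0.0457] [[0.4461, -0.4252, 0.0431], [0.4725, -0.3958, 0.0478]]
scene plate [382.9572576  201.05794607] 3486
z 0.03989422045824176 ((509.6479187011719, -458.5258483886719), (131.05386352539062, 142.3926544189453), 4.650425910949707)
plane [ 0.00667233 -0.00303898  0.03518819]
table z -5.2978564154759766e-05
scene stand [328 243 375 282] 0.75 [ 0.447 -0.342  0.01 ]
scene stand [328 142 438 246] 0.61 [ 0.509 -0.456  0.047]
scene wedge [252 296 289 339] 0.67 [ 0.439 -0.181  0.009]
scene wedge [326 243 374 274] 0.65 [ 0.457 -0.346  0.007]
scene brass_block [289 217 322 237] 0.68 [ 0.546 -0.318  0.021]
scene loupe [432 227 450 256] 0.82 [ 0.393 -0.49   0.01 ]
scene ball_bearing [385 256 412 281] 0.91 [ 0.398 -0.401 -0.   ]
side blue [312.875      272.79545455] 176 [ 0.4598 -0.4167  0.0458] [[0.4467, -0.4287, 0.0435], [0.472, -0.4041, 0.0476]]
side plate [350.17620915 300.21228758] 3825
z 0.039877108802279126 ((510.06829833984375, -460.4783020019531), (130.58863830566406, 142.24208068847656), 5.197968006134033)
plane [0.00704118 0.01284557 0.04257997]
table z -0.0001748009994823052
side stand [296 245 419 348] 0.69 [ 0.508 -0.482  0.042]
side stand [302 265 322 280] 0.31 [ 0.459 -0.416  0.047]
side wedge [253 207 298 234] 0.96 [ 0.441 -0.185  0.007]
side wedge [288 250 314 286] 0.93 [ 0.455 -0.348  0.008]
side brass_block [340 234 365 258] 0.72 [ 0.548 -0.325  0.019]
side loupe [267 324 305 347] 0.86 [ 0.402 -0.499  0.01 ]
side ball_bearing [250 282 283 306] 0.63 [ 0.389 -0.407  0.013]
```

```bash
cat >> h.py <<'E'
def rows(path,g=-1,s=None):
    """path: list of (x,y,z,yaw) successive targets; from sensed pose; tool down"""
    s=s or manip.sense();p=np.array(s['eef_pos']);Rm=R.from_euler('xyz',s['tool_rot']);out=[]
    for x,y,z,yaw in path:
        Rt=R.from_euler('xyz',[np.pi,0,yaw])
        d=Rm.inv().apply(np.array([x,y,z])-p)/.03
        a=(Rm.inv()*Rt).as_rotvec()/np.radians(5)
        r=np.r_[d,a].round(2);out.append([g]+r.tolist())
        p=p+Rm.apply(r[:3]*.03);Rm=Rm*R.from_rotvec(r[3:]*np.radians(5))
    for i in range(0,len(out),5):print([[float(v) if v else 0 for v in o] for o in out[i:i+5]])
    print('end',p,Rm.as_euler('xyz'),'max',np.abs(np.array(out)[:,1:]).max())
E
python3 - <<'E'
from h import *
N=35;t=np.linspace(0,1,N+1)[1:]
a0=np.arctan2(.5596,.1309);r0=np.hypot(.5596,.1309);e=(.455,-.23);a1=np.arctan2(e[1],e[0]);r1=np.hypot(*e)
rows([((r0+(r1-r0)*k)*np.cos(a0+(a1-a0)*k),(r0+(r1-r0)*k)*np.sin(a0+(a1-a0)*k),.226-.006*k,1.341+(.085-1.341)*k) for k in t])
im=cv2.imread('pics/scene0.png')
cv2.imwrite('pics/crop0.png',cv2.resize(im[190:350,230:470],None,fx=3,fy=3,interpolation=cv2.INTER_CUBIC))
E
```

```text
[[-1.0, -0.1, 0.99, 0, 0, 0, 0.41], [-1.0, -0.1, 0.98, 0.01, 0, 0, 0.41], [-1.0, -0.12, 0.97, 0.01, 0, 0, 0.41], [-1.0, -0.13, 0.98, 0, 0, 0, 0.41], [-1.0, -0.15, 0.96, 0.01, 0, 0, 0.42]]
[[-1.0, -0.16, 0.96, 0, 0, 0, 0.41], [-1.0, -0.18, 0.96, 0.01, 0, 0, 0.41], [-1.0, -0.19, 0.95, 0, 0, 0, 0.41], [-1.0, -0.21, 0.94, 0.01, 0, 0, 0.41], [-1.0, -0.22, 0.94, 0.01, 0, 0, 0.41]]
[[-1.0, -0.24, 0.92, 0, 0, 0, 0.41], [-1.0, -0.25, 0.93, 0.01, 0, 0, 0.41], [-1.0, -0.26, 0.91, 0, 0, 0, 0.42], [-1.0, -0.28, 0.91, 0.01, 0, 0, 0.41], [-1.0, -0.29, 0.9, 0.01, 0, 0, 0.41]]
[[-1.0, -0.3, 0.89, 0, 0, 0, 0.41], [-1.0, -0.32, 0.89, 0.01, 0, 0, 0.41], [-1.0, -0.33, 0.87, 0, 0, 0, 0.41], [-1.0, -0.34, 0.87, 0.01, 0, 0, 0.41], [-1.0, -0.36, 0.86, 0, 0, 0, 0.41]]
[[-1.0, -0.37, 0.85, 0.01, 0, 0, 0.42], [-1.0, -0.38, 0.84, 0.01, 0, 0, 0.41], [-1.0, -0.39, 0.83, 0, 0, 0, 0.41], [-1.0, -0.4, 0.83, 0.01, 0, 0, 0.41], [-1.0, -0.42, 0.81, 0, 0, 0, 0.41]]
[[-1.0, -0.43, 0.8, 0.01, 0, 0, 0.41], [-1.0, -0.44, 0.8, 0, 0, 0, 0.41], [-1.0, -0.45, 0.78, 0.01, 0, 0, 0.41], [-1.0, -0.46, 0.78, 0.01, 0, 0, 0.41], [-1.0, -0.47, 0.76, 0, 0, 0, 0.42]]
[[-1.0, -0.48, 0.75, 0.01, 0, 0, 0.41], [-1.0, -0.49, 0.75, 0, 0, 0, 0.41], [-1.0, -0.51, 0.73, 0.01, 0, 0, 0.41], [-1.0, -0.51, 0.72, 0, 0, 0, 0.41], [-1.0, -0.52, 0.71, 0.01, 0, 0, 0.41]]
end [ 0.45497274 -0.22991882  0.22001879] [3.14152610e+00 3.35089111e-05 8.51874637e-02] max 0.99
```

View pics/crop0.png

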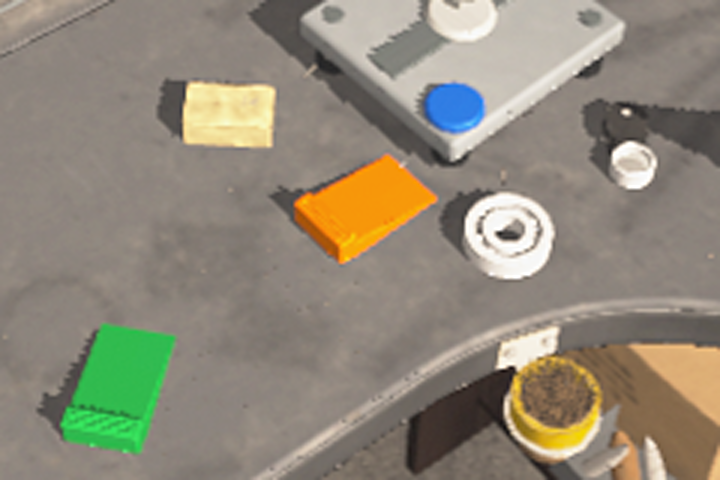

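Wedge-shaped candidates in the scene picture are the orange one at (351,260), heel on the left and thin end towards the short foot, and the green look-alike at (270,318). I choose the orange one, and the crop confirms it. The blue pad is at (380,225).

{"method": "play_rows", "body": {"moves": [[[-1.0, -0.1, 0.99, 0, 0, 0, 0.41], [-1.0, -0.1, 0.98, 0.01, 0, 0, 0.41], [-1.0, -0.12, 0.97, 0.01, 0, 0, 0.41], [-1.0, -0.13, 0.98, 0, 0, 0, 0.41], [-1.0, -0.15, 0.96, 0.01, 0, 0, 0.42]]]}}

```text
clock: 1.02
eef_pos: [0.2665, 0.4987, 0.2251]
tool_rot: [3.141, -0.0, 1.159]
force: [0.5, 0.2, 0.1]
width: 0.0256
```

{"method": "play_rows", "body": {"moves": [[[-1.0, -0.16, 0.96, 0, 0, 0, 0.41], [-1.0, -0.18, 0.96, 0.01, 0, 0, 0.41], [-1.0, -0.19, 0.95, 0, 0, 0, 0.41], [-1.0, -0.21, 0.94, 0.01, 0, 0, 0.41], [-1.0, -0.22, 0.94, 0.01, 0, 0, 0.41]]]}}

```text
clock: 1.43
eef_pos: [0.3789, 0.4072, 0.2242]
tool_rot: [3.142, -0.0, 0.981]
force: [0.4, 0.1, 1.0]
width: 0.0
```

{"method": "play_rows", "body": {"moves": [[[-1.0, -0.24, 0.92, 0, 0, 0, 0.41], [-1.0, -0.25, 0.93, 0.01, 0, 0, 0.41], [-1.0, -0.26, 0.91, 0, 0, 0, 0.42], [-1.0, -0.28, 0.91, 0.01, 0, 0, 0.41], [-1.0, -0.29, 0.9, 0.01, 0, 0, 0.41]]]}}

```text
clock: 1.85
eef_pos: [0.4624, 0.2919, 0.2233]
tool_rot: [3.141, -0.0, 0.801]
force: [-0.2, -0.5, 0.1]
width: -0.0002
```

{"method": "play_rows", "body": {"moves": [[[-1.0, -0.3, 0.89, 0, 0, 0, 0.41], [-1.0, -0.32, 0.89, 0.01, 0, 0, 0.41], [-1.0, -0.33, 0.87, 0, 0, 0, 0.41], [-1.0, -0.34, 0.87, 0.01, 0, 0, 0.41], [-1.0, -0.36, 0.86, 0, 0, 0, 0.41]]]}}

```text
clock: 2.27
eef_pos: [0.5129, 0.1612, 0.2227]
tool_rot: [3.141, -0.0, 0.622]
force: [-0.3, 0.6, -0.2]
width: -0.0002
```

{"method": "play_rows", "body": {"moves": [[[-1.0, -0.37, 0.85, 0.01, 0, 0, 0.42], [-1.0, -0.38, 0.84, 0.01, 0, 0, 0.41], [-1.0, -0.39, 0.83, 0, 0, 0, 0.41], [-1.0, -0.4, 0.83, 0.01, 0, 0, 0.41], [-1.0, -0.42, 0.81, 0, 0, 0, 0.41]]]}}

```text
clock: 2.68
eef_pos: [0.5278, 0.0244, 0.2218]
tool_rot: [3.141, -0.0, 0.442]
force: [0.4, 0.5, -0.7]
width: 0.0001
```

{"method": "play_rows", "body": {"moves": [[[-1.0, -0.43, 0.8, 0.01, 0, 0, 0.41], [-1.0, -0.44, 0.8, 0, 0, 0, 0.41], [-1.0, -0.45, 0.78, 0.01, 0, 0, 0.41], [-1.0, -0.46, 0.78, 0.01, 0, 0, 0.41], [-1.0, -0.47, 0.76, 0, 0, 0, 0.42]]]}}

```text
clock: 3.1
eef_pos: [0.5075, -0.1094, 0.2209]
tool_rot: [3.141, -0.0, 0.262]
force: [-0.1, -0.8, 0.2]
width: 0.0001
```

{"method": "play_rows", "body": {"moves": [[[-1.0, -0.48, 0.75, 0.01, 0, 0, 0.41], [-1.0, -0.49, 0.75, 0, 0, 0, 0.41], [-1.0, -0.51, 0.73, 0.01, 0, 0, 0.41], [-1.0, -0.51, 0.72, 0, 0, 0, 0.41], [-1.0, -0.52, 0.71, 0.01, 0, 0, 0.41]]]}}

```text
clock: 3.52
eef_pos: [0.4544, -0.2311, 0.2201]
tool_rot: [3.141, -0.0, 0.083]
force: [-0.4, -0.1, -0.0]
width: 0.0001
```

```bash
cat > fit.py <<'E'
from h import *
import sys
def analyse(tag,cams=('wrist','scene','side')):
    for n in cams:
        s=manip.sense();p,d=manip.capture(n);cv2.imwrite(f'pics/{n}_{tag}.png',p[:,:,::-1]);np.save(f'pics/{n}_{tag}.npy',d)
        w=cloud(n,d,s);hsv=cv2.cvtColor(p,cv2.COLOR_RGB2HSV);H,S,V=[hsv[...,i].astype(int) for i in range(3)]
        near=(w[...,2]>-.01)&(w[...,2]<.06)&(abs(w[...,0]-.48)<.15)&(abs(w[...,1]+.4)<.16)
        for nm,m in(('orange',(H>4)&(H<19)&(S>185)&(V>60)),('blue',(H>103)&(H<122)&(S>150)&(V>60)),('plate',(w[...,2]>.036)&(w[...,2]<.0437)&(S<70))):
            m=(m&near).astype(np.uint8);k,l,st,c=cv2.connectedComponentsWithStats(m)
            if k<2: print(n,nm,'none');continue
            i=1+np.argmax(st[1:,4]);q=w[l==i]
            r=cv2.minAreaRect((q[:,:2]*1000).astype(np.float32))
            print(n,nm,'px',c[i].round(),st[i,4],'rect',np.round(r[0],1),np.round(r[1],1),round(r[2],2),'zmed',round(float(np.median(q[:,2])),4))
            if nm=='plate':
                A=np.c_[q[:,:2]-[.51,-.46],np.ones(len(q))];x=np.linalg.lstsq(A,q[:,2],rcond=None)[0]
                x=np.linalg.lstsq(A[abs(A@x-q[:,2])<.002],q[:,2][abs(A@x-q[:,2])<.002],rcond=None)[0];print('  tilt',x.round(4))
if __name__=='__main__':analyse(sys.argv[1],sys.argv[2:] or ('wrist','scene','side'))
E
python3 fit.py 1
```

```text
wrist orange px [310. 284.] 172 rect [ 454.1 -313.9] [37.7  2. ] 2.85 zmed 0.0113
wrist blue px [313. 380.] 22 rect [ 467.8 -418.2] [8.4 5. ] 39.28 zmed 0.0461
wrist plate px [316. 395.] 319 rect [ 472.6 -442.2] [15.8 43.6] 4.92 zmed 0.0401
  tilt [0.0009 0.0005 0.0401]
scene orange none
scene blue none
scene plate px [412. 196.] 1113 rect [ 495.2 -486.7] [96.9 87. ] 4.28 zmed 0.0398
  tilt [0.0049 0.006  0.0402]
side orange none
side blue px [313. 273.] 175 rect [ 459.3 -415.7] [26.5 26.5] 32.51 zmed 0.0458
side plate px [350. 300.] 3614 rect [ 510.3 -460.9] [130.1 142.2] 4.89 zmed 0.0399
  tilt [0.003  0.0059 0.0401]
```

View pics/wrist_1.png

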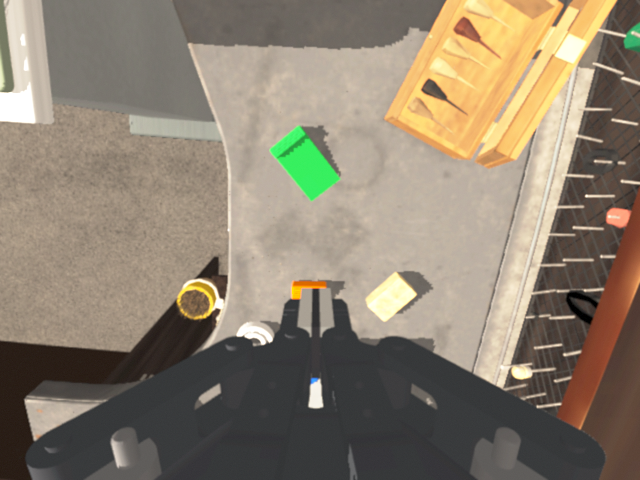

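```bash
python3 - <<'E'
from h import *
for n in('scene','side'):
    im=cv2.imread(f'pics/{n}0.png');d=np.load(f'pics/{n}0.npy');w=cloud(n,d)
    hsv=cv2.cvtColor(im,cv2.COLOR_BGR2HSV);H,S,V=[hsv[...,i].astype(int) for i in range(3)]
    near=(w[...,2]>-.01)&(w[...,2]<.03)&(abs(w[...,0]-.455)<.06)&(abs(w[...,1]+.35)<.08)
    m=near&(H<25)&(S>150)&(V>80);q=w[m]
    print(n,m.sum(),'rect',cv2.minAreaRect((q[:,:2]*1000).astype(np.float32)))
    lo=q[(q[:,2]<.0125)]  ; A=np.c_[q[:,:2],np.ones(len(q))]
    # ramp direction
    rp=q[(q[:,2]>.003)&(q[:,2]<.012)]
    x=np.linalg.lstsq(np.c_[rp[:,:2]-[.455,-.35],np.ones(len(rp))],rp[:,2],rcond=None)[0];print('ramp',x,'ang',np.degrees(np.arctan2(-x[1],-x[0])))
    y=rp[:,1];xx=rp[:,0]
    # side edges per y bin
    for a in np.arange(-.38,-.31,.01):
        k=(q[:,1]>a)&(q[:,1]<a+.01)
        if k.sum()>5:print(round(a,3),np.percentile(q[k,0],[2,98]).round(4),k.sum())
E
```

```text
scene 929 rect ((461.31402587890625, -348.9799499511719), (51.98706817626953, 73.58043670654297), 2.9049274921417236)
ramp [0.01150945 0.0977694  0.00732454] ang -96.71398008368935
-0.38 [0.4381 0.4777] 112
-0.37 [0.4377 0.4814] 115
-0.36 [0.4365 0.4772] 118
-0.35 [0.436  0.4757] 124
-0.34 [0.4355 0.4833] 135
-0.33 [0.4342 0.4745] 112
-0.32 [0.4345 0.4719] 164
side 401 rect ((456.4991149902344, -351.3422546386719), (38.55877685546875, 66.91485595703125), 2.6666011810302734)
ramp [-0.01099916  0.14937627  0.00818181] ang -85.78868765393717
-0.38 [0.4389 0.4445] 14
-0.37 [0.4378 0.4442] 19
-0.36 [0.4378 0.4517] 31
-0.35 [0.4377 0.4739] 75
-0.34 [0.4381 0.4742] 104
-0.33 [0.4369 0.4722] 148
```

```bash
python3 - <<'E'
from h import *
s=manip.sense();a=s['eef_pos'];b=np.array([.448,-.270,.031])
rows([(*(a+(b-a)*k/7),.0855) for k in range(1,8)]+[(*b,.0855)]*2,s=s)
E
```

```text
[[-1.0, -0.04, 0.18, 0.9, 0.01, 0, -0.04], [-1.0, -0.05, 0.18, 0.9, 0, 0, 0], [-1.0, -0.04, 0.18, 0.9, 0, 0, 0], [-1.0, -0.05, 0.18, 0.9, 0, 0, 0], [-1.0, -0.04, 0.18, 0.9, 0, 0, 0]]
[[-1.0, -0.05, 0.18, 0.9, 0, 0, 0], [-1.0, -0.05, 0.19, 0.9, 0, 0, 0], [-1.0, 0, 0, 0, 0, 0, 0], [-1.0, 0, 0, 0, 0, 0, 0]]
end [ 0.44786575 -0.2701385   0.03114634] [-3.14133518e+00  1.37394944e-04  8.56741066e-02] max 0.9
```

{"method": "play_rows", "body": {"moves": [[[-1.0, -0.04, 0.18, 0.9, 0.01, 0, -0.04], [-1.0, -0.05, 0.18, 0.9, 0, 0, 0], [-1.0, -0.04, 0.18, 0.9, 0, 0, 0], [-1.0, -0.05, 0.18, 0.9, 0, 0, 0], [-1.0, -0.04, 0.18, 0.9, 0, 0, 0]]]}}

```text
clock: 4.08
eef_pos: [0.4513, -0.2566, 0.0838]
tool_rot: [-3.141, -0.001, 0.09]
force: [0.2, -0.7, -0.2]
width: -0.0001
```

{"method": "play_rows", "body": {"moves": [[[-1.0, -0.05, 0.18, 0.9, 0, 0, 0], [-1.0, -0.05, 0.19, 0.9, 0, 0, 0], [-1.0, 0, 0, 0, 0, 0, 0], [-1.0, 0, 0, 0, 0, 0, 0]]]}}

```text
clock: 4.42
eef_pos: [0.4487, -0.2678, 0.0308]
tool_rot: [-3.139, 0.001, 0.089]
force: [-0.5, 0.0, 0.7]
width: 0.0001
```

```bash
python3 fit.py 2 wrist side; python3 -c "
import cv2;im=cv2.imread('pics/side_2.png');cv2.imwrite('pics/side_2c.png',cv2.resize(im[180:360,210:440],None,fx=3,fy=3))"
```

```text
wrist orange px [316. 380.] 19 rect [ 454.2 -326.7] [ 5.5 10.7] 4.2 zmed 0.0179
wrist blue none
wrist plate px [315. 289.] 106 rect [ 447.7 -256.2] [13.1  1.4] 6.75 zmed 0.042
  tilt [-0.2079  2.1405 -0.4073]
side orange none
side blue px [313. 273.] 174 rect [ 460.6 -415. ] [28.9 26.6] 40.15 zmed 0.0459
side plate px [350. 300.] 3590 rect [ 510.3 -461.2] [130.3 140.8] 4.9 zmed 0.0399
  tilt [0.0036 0.0065 0.0401]
```

View pics/side_2c.png

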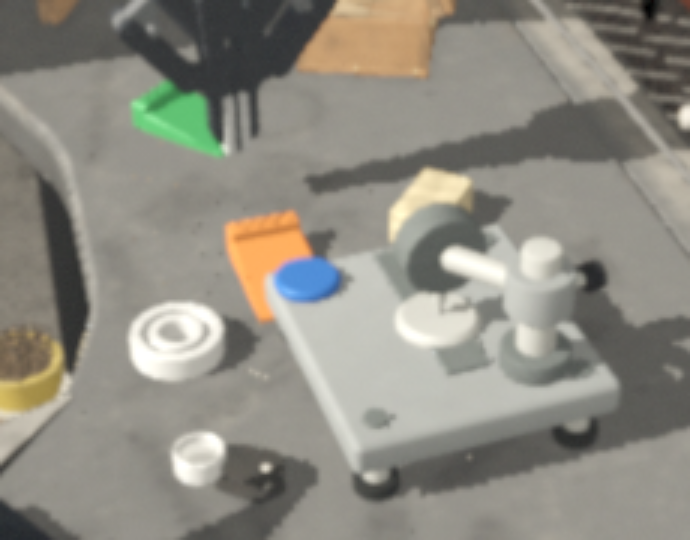

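View pics/wrist_2.png

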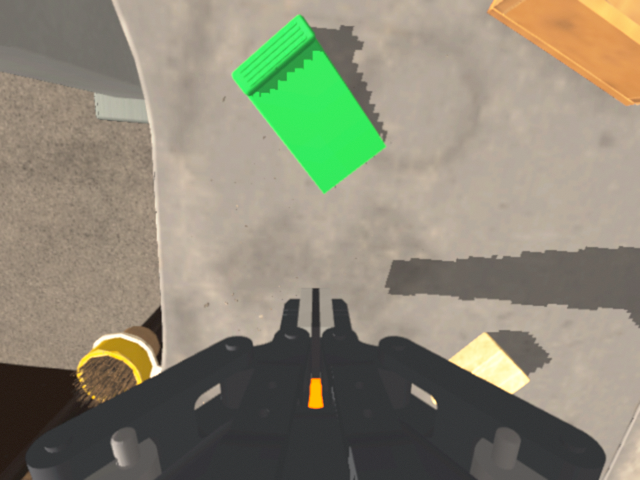

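The side crop shows the fingertips at about (235,150), behind the orange heel at (262,222), with the path clear of the bearing and the brass block. The green look-alike lies behind the fingers. I'll now approach the heel.

{"method": "play_rows", "body": {"moves": [[[-1, 0, 0.3, 0, 0, 0, 0], [-1, 0, 0.3, 0, 0, 0, 0], [-1, 0, 0.2, 0, 0, 0, 0], [-1, 0, 0.2, 0, 0, 0, 0], [-1, 0, 0.2, 0, 0, 0, 0]]]}}

```text
clock: 4.93
eef_pos: [0.452, -0.3053, 0.0313]
tool_rot: [-3.141, -0.0, 0.088]
force: [-0.3, 0.3, 0.2]
width: -0.0006
```

{"method": "play_rows", "body": {"moves": [[[-1, 0, 0.2, 0, 0, 0, 0], [-1, 0, 0.2, 0, 0, 0, 0], [-1, 0, 0.2, 0, 0, 0, 0], [-1, 0, 0.2, 0, 0, 0, 0], [-1, 0, 0, 0, 0, 0, 0]]]}}

```text
clock: 5.35
eef_pos: [0.4539, -0.3297, 0.0309]
tool_rot: [-3.142, 0.0, 0.088]
force: [0.3, -1.2, 0.8]
width: 0.0001
```

```bash
cat > snap.py <<'E'
from h import *
import sys
t=sys.argv[1]
s=manip.sense();print(s['clock'],s['eef_pos'].round(4),s['tool_rot'].round(3),s['force'].round(2))
p,d=manip.capture('side');w=cloud('side',d);im=p[:,:,::-1].copy()
hsv=cv2.cvtColor(p,cv2.COLOR_RGB2HSV);H,S,V=[hsv[...,i].astype(int) for i in range(3)]
m=(w[...,2]>-.01)&(w[...,2]<.03)&(abs(w[...,0]-.455)<.06)&(abs(w[...,1]+.36)<.09)&(H<25)&(S>150)&(V>80)
q=w[m];print('wedge',m.sum(),cv2.minAreaRect((q[:,:2]*1000).astype(np.float32)),'heel maxy',np.percentile(q[:,1],[90,98,99.5]).round(4))
near=(abs(w[...,0]-.5)<.13)&(abs(w[...,1]+.46)<.13)
m=near&(w[...,2]>.036)&(w[...,2]<.0437)&(S<70);k,l,st,c=cv2.connectedComponentsWithStats(m.astype(np.uint8));q=w[l==1+np.argmax(st[1:,4])]
print('plate',cv2.minAreaRect((q[:,:2]*1000).astype(np.float32)))
m=near&(H>103)&(H<122)&(S>150)&(V>60)&(w[...,2]>.03);print('pad',w[m].mean(0).round(4))
A=np.c_[q[:,:2]-[.51,-.46],np.ones(len(q))];x=np.linalg.lstsq(A,q[:,2],rcond=None)[0];g=abs(A@x-q[:,2])<.002;print('tilt',np.linalg.lstsq(A[g],q[g,2],rcond=None)[0].round(4))
cv2.imwrite(f'pics/snap{t}.png',cv2.resize(im[200:350,210:430],None,fx=3.6,fy=3.6,interpolation=cv2.INTER_CUBIC))
E
python3 snap.py 3
```

```text
5.35 [ 0.4539 -0.3297  0.0309] [-3.142  0.     0.088] [ 0.34 -1.2   0.8 ]
wedge 380 ((457.15142822265625, -350.95635986328125), (38.67182922363281, 65.33595275878906), 3.611337423324585) heel maxy [-0.3241 -0.3204 -0.3191]
plate ((510.23797607421875, -460.9261779785156), (129.76080322265625, 141.4391326904297), 4.8720598220825195)
pad [ 0.46   -0.4165  0.0458]
tilt [0.0014 0.0062 0.04  ]
```

View pics/snap3.png

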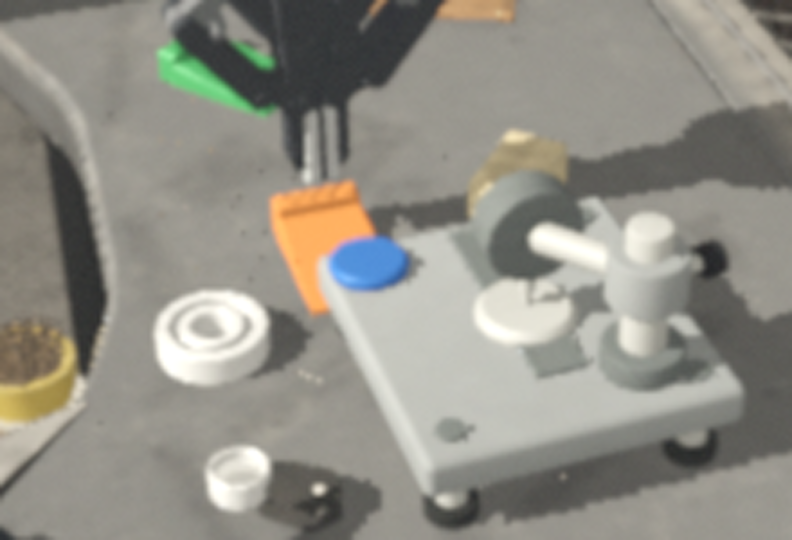

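{"method": "play_rows", "body": {"moves": [[[-1, 0, 0.2, 0, 0, 0, 0], [-1, 0, 0.2, 0, 0, 0, 0], [-1, 0, 0.2, 0, 0, 0, 0], [-1, 0, 0.2, 0, 0, 0, 0]]]}}

```text
clock: 5.73
eef_pos: [0.4562, -0.353, 0.031]
tool_rot: [-3.141, 0.0, 0.089]
force: [0.1, 0.2, -0.3]
width: -0.0002
```

```bash
python3 snap.py 4
```

```text
5.7333 [ 0.4562 -0.353   0.031 ] [-3.141  0.     0.089] [ 0.09  0.19 -0.27]
wedge 307 ((457.3355712890625, -350.9819641113281), (38.50062942504883, 67.4996566772461), 3.6899921894073486) heel maxy [-0.3261 -0.3229 -0.3204]
plate ((510.13189697265625, -460.8979797363281), (130.3580780029297, 141.13949584960938), 4.800153732299805)
pad [ 0.46   -0.4166  0.0457]
tilt [0.0028 0.0064 0.0401]
```

View pics/snap4.png

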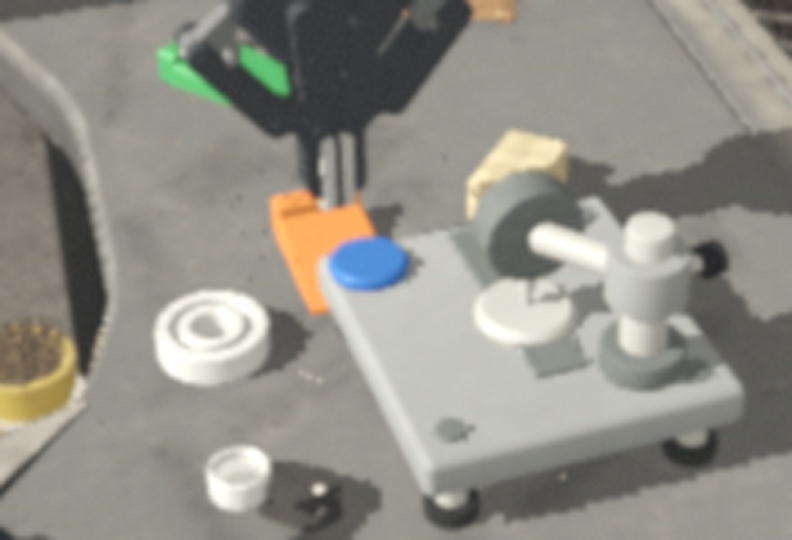

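```bash
python3 - <<'E'
from h import *
for z in(.006,.012,.018,.02,.025,.03):
    print(z,((proj('side',[[.4562,-.353,z]])[0]-[210,200])*3.6).round(), ((proj('side',[[.4562,-.342,z]])[0]-[210,200])*3.6).round())
p,d=manip.capture('side');w=cloud('side',d)
for v in range(236,262,2):print(v,[w[v,u].round(3).tolist() for u in(302,304,306)])
E
```

```text
0.006 [332. 253.] [327. 240.]
0.012 [332. 243.] [327. 229.]
0.018 [331. 232.] [326. 218.]
0.02 [331. 228.] [326. 214.]
0.025 [331. 219.] [325. 205.]
0.03 [330. 210.] [325. 196.]
236 [[0.456, -0.364, 0.078], [0.46, -0.358, 0.074], [0.462, -0.364, 0.077]]
238 [[0.457, -0.361, 0.073], [0.459, -0.362, 0.073], [0.462, -0.366, 0.075]]
240 [[0.456, -0.364, 0.071], [0.459, -0.365, 0.072], [0.462, -0.365, 0.071]]
242 [[0.455, -0.366, 0.069], [0.458, -0.366, 0.069], [0.462, -0.365, 0.068]]
244 [[0.455, -0.364, 0.064], [0.459, -0.364, 0.064], [0.462, -0.364, 0.063]]
246 [[0.455, -0.366, 0.062], [0.458, -0.365, 0.061], [0.462, -0.364, 0.059]]
248 [[0.455, -0.365, 0.057], [0.458, -0.366, 0.058], [0.461, -0.365, 0.057]]
250 [[0.455, -0.366, 0.054], [0.458, -0.364, 0.053], [0.461, -0.364, 0.052]]
252 [[0.455, -0.365, 0.05], [0.458, -0.365, 0.049], [0.461, -0.366, 0.049]]
254 [[0.454, -0.367, 0.047], [0.458, -0.365, 0.046], [0.461, -0.365, 0.045]]
256 [[0.454, -0.365, 0.043], [0.457, -0.367, 0.043], [0.461, -0.364, 0.04]]
258 [[0.455, -0.364, 0.038], [0.465, -0.328, 0.012], [0.468, -0.33, 0.013]]
260 [[0.461, -0.33, 0.01], [0.464, -0.332, 0.011], [0.467, -0.335, 0.013]]
```

```bash
python3 - <<'E'
from h import *
s=manip.sense();p,d=manip.capture('wrist');w=cloud('wrist',d,s);cv2.imwrite('pics/w5.png',cv2.resize(p[240:480,200:440,::-1],None,fx=2.5,fy=2.5))
for u in(308,323):
    for v in range(284,304,2):print(u,v,w[v,u].round(4),round(float(d[v,u]),4))
print(s['eef_pos'])
E
```

```text
308 284 [ 0.452  -0.3549  0.0073] 0.186
308 286 [ 0.4521 -0.3562  0.0071] 0.1866
308 288 [ 0.4517 -0.3425  0.0399] 0.1513
308 290 [ 0.4517 -0.3417  0.0437] 0.1474
308 292 [ 0.4517 -0.342   0.0452] 0.1461
308 294 [ 0.4518 -0.3421  0.047 ] 0.1444
308 296 [ 0.4518 -0.3423  0.0485] 0.143
308 298 [ 0.4519 -0.3419  0.0512] 0.1403
308 300 [ 0.4519 -0.3427  0.0515] 0.1402
308 302 [ 0.452  -0.3427  0.0532] 0.1386
323 284 [ 0.4603 -0.3539  0.0079] 0.1854
323 286 [ 0.4605 -0.3554  0.0073] 0.1865
323 288 [ 0.4584 -0.3413  0.0412] 0.1499
323 290 [ 0.4584 -0.3418  0.0423] 0.1489
323 292 [ 0.4584 -0.342   0.0439] 0.1475
323 294 [ 0.4582 -0.3415  0.047 ] 0.1444
323 296 [ 0.4581 -0.3411  0.0497] 0.1416
323 298 [ 0.4582 -0.3416  0.0507] 0.1409
323 300 [ 0.4582 -0.3418  0.0522] 0.1395
323 302 [ 0.4581 -0.3419  0.0538] 0.138
[ 0.45599842 -0.35347329  0.030898  ]
```

View pics/w5.png

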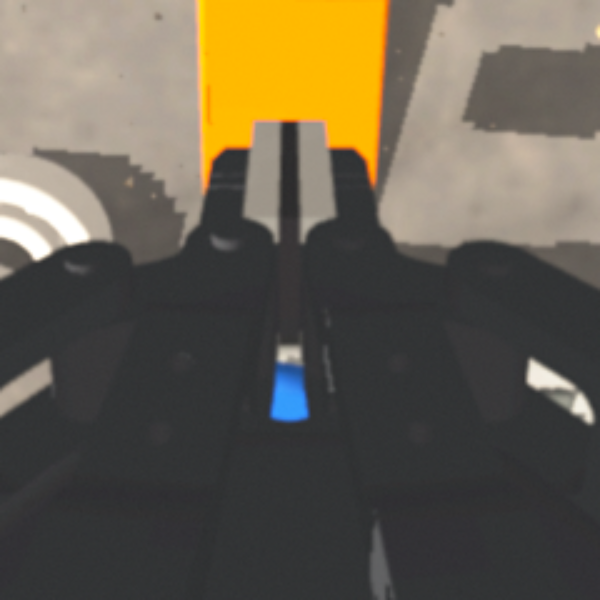

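The side picture shows the fingers over the heel at crop (335,205), and both depths put the fingertips about 8 mm above TCP height. So they are not 25 mm ahead of the TCP, as stated. The wedge has not moved. I'll back off, lower to suit the measured tip, and push again.

{"method": "play_rows", "body": {"moves": [[[-1, 0, -0.6, 0, 0, 0, 0], [-1, 0, -0.6, 0, 0, 0, 0], [-1, 0, -0.6, 0, 0, 0, 0], [-1, 0, -0.55, 0, 0, 0, 0], [-1, 0, 0, 0, 0, 0, 0]]]}}

```text
clock: 6.3
eef_pos: [0.4502, -0.2785, 0.031]
tool_rot: [-3.138, 0.0, 0.092]
force: [0.7, 0.6, 0.2]
width: 0.0002
```

{"method": "play_rows", "body": {"moves": [[[-1, 0, 0, 0.3, 0, 0, 0], [-1, 0, 0, 0.3, 0, 0, 0], [-1, 0, 0, 0.2, 0, 0, 0], [-1, 0, 0, 0, 0, 0, 0]]]}}

```text
clock: 6.63
eef_pos: [0.4492, -0.2822, 0.0053]
tool_rot: [-3.14, 0.002, 0.088]
force: [0.4, -0.2, 0.4]
width: -0.0002
```

```bash
python3 snap.py 6; python3 - <<'E'
from h import *
s=manip.sense();p,d=manip.capture('wrist');w=cloud('wrist',d,s);cv2.imwrite('pics/w6.png',p[:,:,::-1])
for v in range(282,300,2):print(v,w[v,308].round(4),w[v,323].round(4))
print(s['eef_pos'])
# gripper profile from side camera: points near tool
p,d=manip.capture('side');w=cloud('side',d)
m=(w[...,2]>.01)&(w[...,2]<.2)&(abs(w[...,0]-s['eef_pos'][0])<.09)&(abs(w[...,1]-s['eef_pos'][1])<.08)
q=w[m]
for z in np.arange(.01,.2,.01):
    k=(q[:,2]>z)&(q[:,2]<=z+.01)
    if k.sum()>3:print(round(z,3),k.sum(),'x',np.percentile(q[k,0]-s['eef_pos'][0],[1,99]).round(3),'y',np.percentile(q[k,1]-s['eef_pos'][1],[1,50,99]).round(3))
E
```

```text
6.6333 [ 0.4492 -0.2822  0.0053] [-3.14e+00  2.00e-03  8.80e-02] [ 0.37 -0.19  0.36]
wedge 396 ((457.1965637207031, -350.2992248535156), (38.968963623046875, 68.6559066772461), 4.037866592407227) heel maxy [-0.3235 -0.319  -0.3174]
plate ((510.749267578125, -460.07769775390625), (131.3165283203125, 142.6307373046875), 4.577099323272705)
pad [ 0.4599 -0.4167  0.0458]
tilt [0.0018 0.0058 0.04  ]
282 [ 0.4451 -0.2751 -0.0005] [ 4.525e-01 -2.740e-01  3.000e-04]
284 [ 0.4452 -0.2764 -0.001 ] [ 0.4527 -0.2755 -0.0005]
286 [ 4.452e-01 -2.771e-01 -2.000e-04] [ 0.4527 -0.2763  0.    ]
288 [ 0.4451 -0.271   0.0155] [ 0.4518 -0.2703  0.0159]
290 [ 0.4451 -0.2713  0.0171] [ 0.4518 -0.2702  0.0183]
292 [ 0.4452 -0.2706  0.0206] [ 0.4517 -0.2704  0.0198]
294 [ 0.4452 -0.2712  0.0214] [ 0.4516 -0.2699  0.023 ]
296 [ 0.4453 -0.2706  0.0248] [ 0.4516 -0.2699  0.025 ]
298 [ 0.4453 -0.2708  0.0261] [ 0.4516 -0.2706  0.0254]
[ 0.44942344 -0.2822721   0.00601308]
0.01 363 x [-0.014  0.086] y [-0.062 -0.045 -0.007]
0.02 109 x [-0.013  0.089] y [-0.055 -0.01   0.004]
0.03 94 x [-0.013  0.015] y [-0.013 -0.009  0.003]
0.04 90 x [-0.013  0.015] y [-0.013 -0.009  0.003]
0.05 115 x [-0.024  0.031] y [-0.016 -0.01   0.006]
0.06 284 x [-0.034  0.037] y [-0.017 -0.01   0.011]
0.07 239 x [-0.042  0.046] y [-0.018 -0.01   0.012]
0.08 269 x [-0.049  0.053] y [-0.019 -0.013  0.014]
0.09 324 x [-0.056  0.06 ] y [-0.019 -0.012  0.002]
0.1 423 x [-0.06  0.06] y [-0.021 -0.01   0.008]
0.11 353 x [-0.047  0.047] y [-0.022 -0.012  0.002]
0.12 270 x [-0.04   0.041] y [-0.015 -0.011  0.002]
0.13 79 x [-0.037  0.039] y [-0.034 -0.012  0.   ]
0.14 235 x [-0.036  0.035] y [-0.039 -0.033 -0.004]
0.15 287 x [-0.037  0.035] y [-0.039 -0.032 -0.002]
0.16 283 x [-0.036  0.036] y [-0.039 -0.032 -0.003]
0.17 296 x [-0.037  0.037] y [-0.039 -0.033 -0.004]
0.18 378 x [-0.036  0.035] y [-0.038 -0.029  0.004]
0.19 59 x [-0.035  0.024] y [-0.042 -0.03  -0.019]
```

View pics/snap6.png

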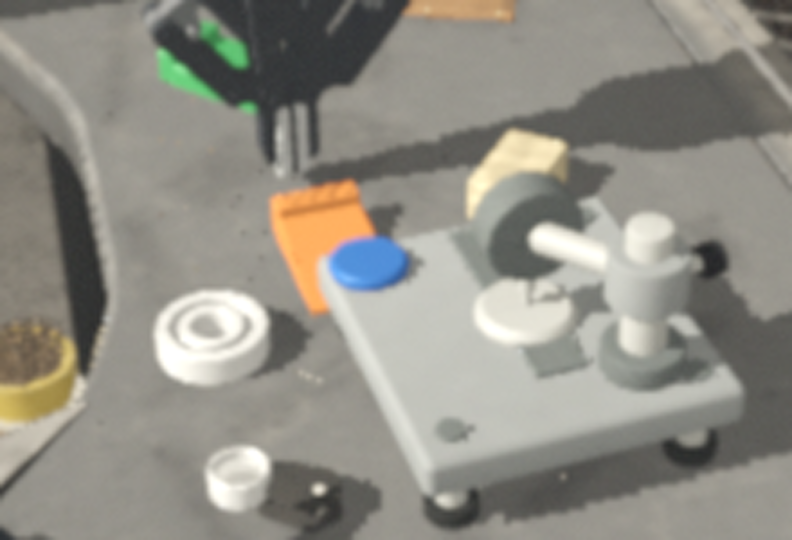

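{"method": "play_rows", "body": {"moves": [[[-1, 0, 0, 0.15, 0, 0, 0], [-1, 0, 0, 0.1, 0, 0, 0], [-1, 0, 0, 0, 0, 0, 0]]]}}

```text
clock: 7.03
eef_pos: [0.4498, -0.2819, -0.001]
tool_rot: [-3.14, 0.0, 0.089]
force: [-0.3, 0.7, -0.0]
width: 0.0001
```

{"method": "play_rows", "body": {"moves": [[[-1, 0, 0.3, 0, 0, 0, 0], [-1, 0, 0.3, 0, 0, 0, 0], [-1, 0, 0.2, 0, 0, 0, 0], [-1, 0, 0.2, 0, 0, 0, 0], [-1, 0, 0.2, 0, 0, 0, 0]]]}}

```text
clock: 7.45
eef_pos: [0.4531, -0.3187, -0.0005]
tool_rot: [-3.141, -0.0, 0.088]
force: [-0.2, 1.0, 0.8]
width: -0.0003
```

```bash
python3 snap.py 7
```

```text
7.45 [ 0.4531 -0.3187 -0.0005] [-3.141 -0.     0.088] [-0.24  1.    0.77]
wedge 263 ((459.1567687988281, -365.7702331542969), (38.21449661254883, 68.04492950439453), 4.12985372543335) heel maxy [-0.3373 -0.3332 -0.3322]
plate ((510.1616516113281, -461.06231689453125), (129.69175720214844, 141.6100311279297), 4.666237831115723)
pad [ 0.46   -0.4166  0.0459]
tilt [0.0021 0.0067 0.0401]
```

View pics/snap7.png

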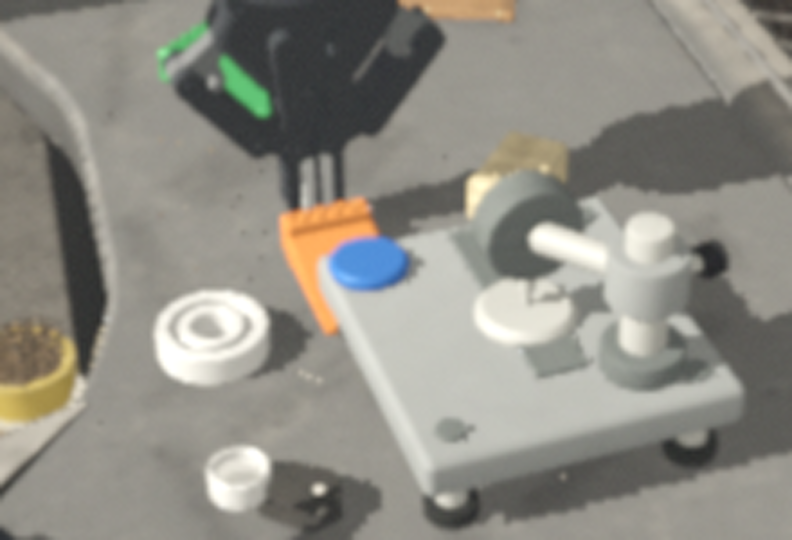

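The heel face now touches the fingertips at crop (325,205). The wedge has slid about 15 mm straight, and the stand has not moved. I'll continue in finer steps.

{"method": "play_rows", "body": {"moves": [[[-1, 0, 0.2, 0, 0, 0, 0], [-1, 0, 0.15, 0, 0, 0, 0], [-1, 0, 0.1, 0, 0, 0, 0], [-1, 0, 0, 0, 0, 0, 0]]]}}

```text
clock: 7.83
eef_pos: [0.4543, -0.332, -0.0005]
tool_rot: [-3.141, -0.0, 0.088]
force: [0.2, 0.5, 0.2]
width: 0.0
```

{"method": "play_rows", "body": {"moves": [[[-1, 0, 0.1, 0, 0, 0, 0], [-1, 0, 0, 0, 0, 0, 0]]]}}

```text
clock: 8.0
eef_pos: [0.4547, -0.3347, -0.0005]
tool_rot: [-3.141, -0.0, 0.089]
force: [0.3, 0.3, -0.2]
width: 0.0003
```

```bash
python3 snap.py 8
```

```text
8.0 [ 0.4547 -0.3347 -0.0005] [-3.141 -0.     0.089] [ 0.32  0.28 -0.16]
wedge 123 ((447.5041809082031, -377.58441162109375), (70.7450942993164, 31.056804656982422), 64.47039794921875) heel maxy [-0.3508 -0.3491 -0.3482]
plate ((509.9870300292969, -460.9298095703125), (130.14352416992188, 142.5364227294922), 5.5677971839904785)
pad [ 0.4597 -0.4163  0.0457]
tilt [0.0016 0.0048 0.04  ]
```

{"method": "play_rows", "body": {"moves": [[[-1, 0, 0.1, 0, 0, 0, 0], [-1, 0, 0.07, 0, 0, 0, 0], [-1, 0, 0, 0, 0, 0, 0]]]}}

```text
clock: 8.3
eef_pos: [0.455, -0.3399, -0.0005]
tool_rot: [-3.141, 0.0, 0.088]
force: [0.1, -0.0, 0.8]
width: -0.0001
```

{"method": "play_rows", "body": {"moves": [[[-1, 0, 0.07, 0, 0, 0, 0], [-1, 0, 0, 0, 0, 0, 0]]]}}

```text
clock: 8.47
eef_pos: [0.4552, -0.3418, -0.0005]
tool_rot: [-3.141, 0.0, 0.089]
force: [-0.6, -0.6, -0.5]
width: -0.0001
```

{"method": "play_rows", "body": {"moves": [[[-1, 0, 0.05, 0, 0, 0, 0], [-1, 0, 0, 0, 0, 0, 0]]]}}

```text
clock: 8.63
eef_pos: [0.4553, -0.3432, -0.0006]
tool_rot: [-3.141, 0.0, 0.089]
force: [-0.2, -0.0, 0.0]
width: 0.0002
```

{"method": "play_rows", "body": {"moves": [[[-1, 0, 0.05, 0, 0, 0, 0], [-1, 0, 0, 0, 0, 0, 0]]]}}

```text
clock: 8.8
eef_pos: [0.4555, -0.3445, -0.0005]
tool_rot: [-3.141, 0.0, 0.089]
force: [-0.6, 1.2, 0.5]
width: 0.0
```

{"method": "play_rows", "body": {"moves": [[[-1, 0, 0.05, 0, 0, 0, 0], [-1, 0, 0, 0, 0, 0, 0]]]}}

```text
clock: 8.97
eef_pos: [0.4556, -0.3454, -0.0006]
tool_rot: [-3.14, 0.0, 0.089]
force: [-0.6, 5.0, 3.0]
width: 0.0001
```

```bash
python3 snap.py 9
```

```text
8.9667 [ 0.4556 -0.3454 -0.0006] [-3.14   0.     0.089] [-0.58  5.01  3.  ]
wedge 55 ((444.2250061035156, -390.1469421386719), (73.04713439941406, 12.212555885314941), 85.74101257324219) heel maxy [-0.3626 -0.3594 -0.3553]
plate ((509.989013671875, -460.1739196777344), (129.94863891601562, 142.38368225097656), 4.952588081359863)
pad [ 0.4597 -0.4169  0.0458]
tilt [0.0022 0.0061 0.0401]
```

View pics/snap9.png

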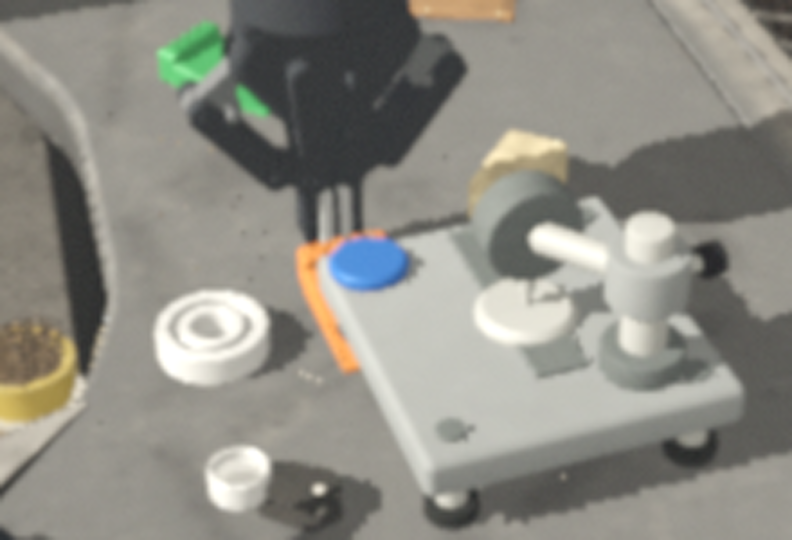

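The push has risen to 5 N: the wedge has met the foot (heel edge at crop (340,240)), and the plate has not moved. I'll give one small step more to seat it.

{"method": "play_rows", "body": {"moves": [[[-1, 0, 0.03, 0, 0, 0, 0], [-1, 0, 0, 0, 0, 0, 0]]]}}

```text
clock: 9.18
eef_pos: [0.4557, -0.3459, -0.0006]
tool_rot: [-3.139, 0.0, 0.089]
force: [-1.2, 6.6, 4.3]
width: 0.0001
```

```bash
python3 snap.py 10
```

```text
9.1833 [ 0.4557 -0.3459 -0.0006] [-3.139  0.     0.089] [-1.22  6.63  4.34]
wedge 52 ((443.72906494140625, -393.9952087402344), (66.344482421875, 10.437870979309082), 87.05953979492188) heel maxy [-0.3641 -0.3613 -0.3609]
plate ((510.3262023925781, -460.07318115234375), (130.5462188720703, 142.8485565185547), 5.007880210876465)
pad [ 0.4597 -0.4172  0.0457]
tilt [0.0017 0.0061 0.0401]
```

The push is 6.6 N, about 1.5 mm past contact, with the stand level and in place. I'll stop here, back off and rise.

{"method": "play_rows", "body": {"moves": [[[-1, 0, -0.3, 0, 0, 0, 0], [-1, 0, -0.5, 0, 0, 0, 0], [-1, 0, -0.3, -0.7, 0, 0, 0], [-1, 0, 0, -1.0, 0, 0, 0], [-1, 0, 0, -1.0, 0, 0, 0]]]}}

```text
clock: 9.65
eef_pos: [0.4525, -0.313, 0.0812]
tool_rot: [-3.14, 0.001, 0.089]
force: [-0.3, -1.6, 0.7]
width: 0.0001
```

{"method": "play_rows", "body": {"moves": [[[-1, 0, 0, -0.3, 0, 0, 0], [-1, 0, 0, 0, 0, 0, 0]]]}}

```text
clock: 9.82
eef_pos: [0.4537, -0.3144, 0.0917]
tool_rot: [3.14, -0.003, 0.089]
force: [-1.2, 0.1, -0.0]
width: -0.0001
```

```bash
python3 snap.py 11; python3 - <<'E'
from h import *
s=manip.sense();a=s['eef_pos'];b=np.array([.4585,-.4115,a[2]])
rows([(*(a+(b-a)*k/4),.0855) for k in range(1,5)],s=s)
E
```

```text
9.8167 [ 0.4537 -0.3144  0.0917] [ 3.14e+00 -3.00e-03  8.90e-02] [-1.21  0.15 -0.04]
wedge 48 ((443.7152404785156, -393.01519775390625), (67.33088684082031, 11.31618595123291), 86.54804992675781) heel maxy [-0.3658 -0.3627 -0.3605]
plate ((510.4044189453125, -461.31378173828125), (130.56068420410156, 141.7128448486328), 5.051075458526611)
pad [ 0.4597 -0.4173  0.0459]
tilt [0.0024 0.0063 0.0401]
[[-1.0, -0.03, 0.81, 0, 0, -0.02, 0.04], [-1.0, -0.02, 0.82, 0, 0, 0, 0], [-1.0, -0.03, 0.81, 0, 0, 0, 0], [-1.0, -0.02, 0.81, 0, 0, 0, 0]]
end [ 0.4585996  -0.41142836  0.09009216] [3.14125578e+00 4.01748833e-04 8.53572369e-02] max 0.82
```

View pics/snap11.png

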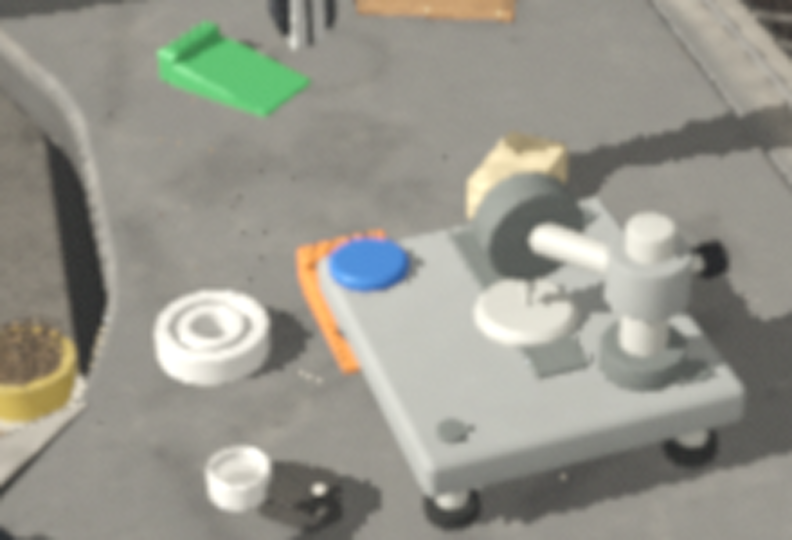

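The crop shows the wedge tucked under the corner with its heel at (340,240), the fingers clear at (300,20), and the bystanders where they were. I'll move over the pad.

{"method": "play_rows", "body": {"moves": [[[-1.0, -0.03, 0.81, 0, 0, -0.02, 0.04], [-1.0, -0.02, 0.82, 0, 0, 0, 0], [-1.0, -0.03, 0.81, 0, 0, 0, 0], [-1.0, -0.02, 0.81, 0, 0, 0, 0], [-1, 0, 0, 0, 0, 0, 0]]]}}

```text
clock: 10.28
eef_pos: [0.4566, -0.4155, 0.0876]
tool_rot: [3.141, 0.003, 0.081]
force: [-2.0, -0.1, -0.5]
width: -0.0
```

{"method": "play_rows", "body": {"moves": [[[-1, 0, 0, 0.5, 0, 0, 0], [-1, 0, 0, 0.5, 0, 0, 0], [-1, 0, 0, 0.2, 0, 0, 0], [-1, 0, 0, 0, 0, 0, 0]]]}}

```text
clock: 10.62
eef_pos: [0.4573, -0.4105, 0.0512]
tool_rot: [-3.138, 0.004, 0.085]
force: [0.8, -0.1, -0.8]
width: 0.0
```

```bash
python3 snap.py 12
```

```text
10.6167 [ 0.4573 -0.4105  0.0512] [-3.138  0.004  0.085] [ 0.82 -0.08 -0.82]
wedge 48 ((443.55108642578125, -394.7215576171875), (67.10885620117188, 11.085230827331543), 86.63813781738281) heel maxy [-0.3647 -0.3613 -0.3613]
plate ((510.45465087890625, -461.02105712890625), (130.24453735351562, 141.19589233398438), 4.770756721496582)
pad [ 0.4597 -0.4185  0.0458]
tilt [0.0017 0.0056 0.04  ]
```

View pics/snap12.png

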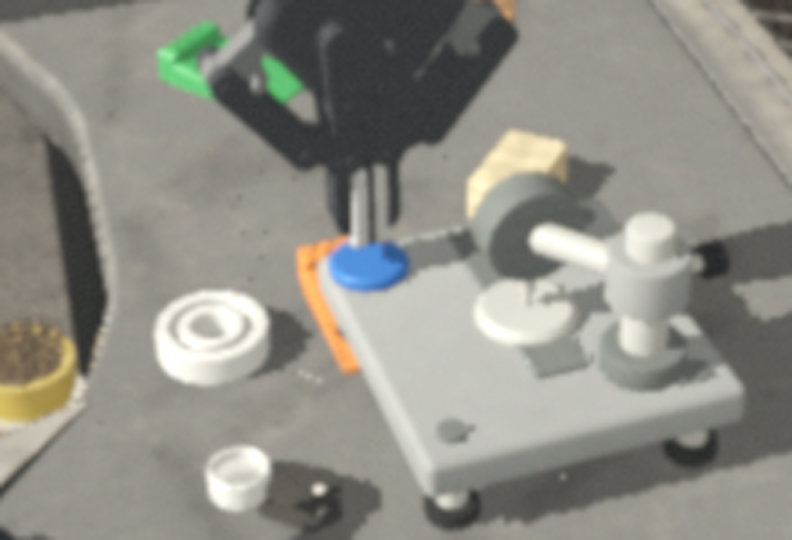

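The tips sit over the pad at crop (365,245), clear of the dial. I'll lower slowly and watch the force.

{"method": "play_rows", "body": {"moves": [[[-1, 0, 0, 0.2, 0, 0, 0], [-1, 0, 0, 0.1, 0, 0, 0], [-1, 0, 0, 0, 0, 0, 0]]]}}

```text
clock: 10.92
eef_pos: [0.4581, -0.4112, 0.044]
tool_rot: [-3.141, 0.002, 0.085]
force: [-0.4, -0.4, 0.5]
width: 0.0
```

{"method": "play_rows", "body": {"moves": [[[-1, 0, 0, 0.08, 0, 0, 0], [-1, 0, 0, 0, 0, 0, 0]]]}}

```text
clock: 11.08
eef_pos: [0.4581, -0.4114, 0.0419]
tool_rot: [-3.141, 0.002, 0.085]
force: [0.3, 0.0, 0.3]
width: 0.0
```

{"method": "play_rows", "body": {"moves": [[[-1, 0, 0, 0.06, 0, 0, 0], [-1, 0, 0, 0, 0, 0, 0]]]}}

```text
clock: 11.25
eef_pos: [0.4583, -0.4115, 0.0408]
tool_rot: [-3.141, 0.001, 0.085]
force: [-2.0, 1.9, 8.9]
width: -0.0002
```

{"method": "play_rows", "body": {"moves": [[[-1, 0, 0, 0.01, 0, 0, 0], [-1, 0, 0, 0, 0, 0, 0], [-1, 0, 0, 0, 0, 0, 0], [-1, 0, 0, 0, 0, 0, 0], [-1, 0, 0, 0, 0, 0, 0]]]}}

```text
clock: 11.67
eef_pos: [0.4583, -0.4115, 0.0407]
tool_rot: [-3.141, 0.001, 0.085]
force: [-2.5, 2.5, 12.9]
width: -0.0001
```

```bash
python3 snap.py 13
```

```text
11.6667 [ 0.4583 -0.4115  0.0407] [-3.141e+00  1.000e-03  8.500e-02] [-2.47  2.55 12.88]
wedge 47 ((444.37542724609375, -394.4913635253906), (64.02471160888672, 9.663229942321777), 87.12181854248047) heel maxy [-0.3641 -0.3629 -0.3626]
plate ((510.32708740234375, -460.9609375), (130.15350341796875, 141.5877685546875), 4.985785961151123)
pad [ 0.4599 -0.4222  0.0452]
tilt [0.0026 0.0066 0.0401]
```

At 13 N on the pad the plate tilt does not change, so nothing rocks. I'll lift off straight up.

{"method": "play_rows", "body": {"moves": [[[-1, 0, 0, 0, 0, 0, 0], [-1, 0, 0, -0.1, 0, 0, 0], [-1, 0, 0, -0.3, 0, 0, 0], [-1, 0, 0, -0.9, 0, 0, 0], [-1, 0, 0, -1, 0, 0, 0]]]}}

```text
clock: 12.13
eef_pos: [0.4577, -0.411, 0.1093]
tool_rot: [-3.139, 0.003, 0.085]
force: [0.6, -0.2, 0.9]
width: -0.0002
```

{"method": "play_rows", "body": {"moves": [[[-1, 0, -0.5, -0.8, 0, 0, 0], [-1, 0, -1, -0.6, 0, 0, 0], [-1, 0, -1, 0, 0, 0, 0], [-1, 0, -1, 0, 0, 0, 0], [-1, 0, -1, 0, 0, 0, 0]]]}}

```text
clock: 12.55
eef_pos: [0.4466, -0.2758, 0.152]
tool_rot: [-3.141, 0.001, 0.085]
force: [2.5, -0.1, -0.6]
width: 0.0001
```

```bash
python3 snap.py 14
```

```text
12.55 [ 0.4466 -0.2758  0.152 ] [-3.141e+00  1.000e-03  8.500e-02] [ 2.54 -0.06 -0.56]
wedge 53 ((443.70013427734375, -394.989990234375), (66.92241668701172, 10.795980453491211), 87.18658447265625) heel maxy [-0.3652 -0.3631 -0.3619]
plate ((510.6549987792969, -461.261474609375), (130.90196228027344, 141.5833740234375), 4.937901973724365)
pad [ 0.4598 -0.4171  0.0457]
tilt [0.0025 0.0056 0.0401]
```

View pics/snap14.png

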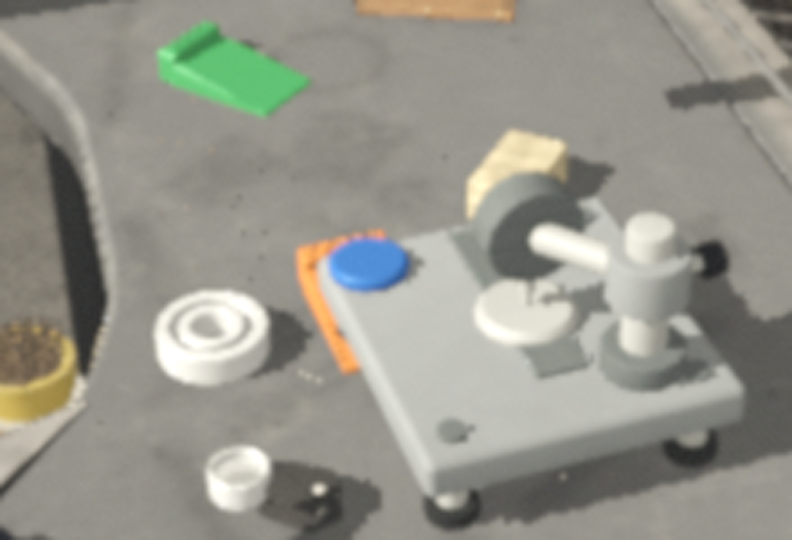

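The wedge is still under the corner with its heel at (340,240). The stand is level and in place, the bystanders have not moved, and the gripper is clear. One idle row to settle, then I'll hand in.

{"method": "play_rows", "body": {"moves": [[[-1, 0, 0, 0, 0, 0, 0], [-1, 0, 0, 0, 0, 0, 0], [-1, 0, 0, 0, 0, 0, 0]]]}}

```text
clock: 12.85
eef_pos: [0.4468, -0.2779, 0.1513]
tool_rot: [-3.142, 0.001, 0.084]
force: [-0.1, 0.2, -0.6]
width: 0.0002
```

```bash
python3 -c "
from cell import manip
s=manip.sense();print(s['force'],s['qd'].round(3));print(manip.close_job())"
```

```text
[-0.10136063  0.23457705 -0.62946204] [ 0.009  0.009 -0.001  0.001  0.001 -0.005 -0.001]
the job is handed in; nothing more can be done
None
```

I pushed the orange wedge, thin end first, under the short foot with the closed fingertips. Contact showed as a rising push, and I stopped at 6.6 N, about 1.5 mm past contact. I then pressed the blue pad straight down with about 13 N, held it about 0.5 s, lifted off, and handed in at 12.9 s.

**Last checks:**
- **Stand:** while I pressed and after I let go, its position and tilt stayed within camera noise, about 1 mm and a few mrad.
- **Wedge:** it stayed under the foot.
- **Brass block, loupe and ball bearing:** all looked unmoved in the last side picture.
- **Gripper:** it was clear of everything.

**What disagreed:**
- **Fingertip length:** I measured the closed tips about 8 mm short of the TCP, not 25 mm ahead of it. My first push therefore passed over the heel, with no contact force seen and the wedge unmoved. I repeated it lower.
- **Camera agreement:** the scene and side cameras differed by up to about 7 mm on the pad centre, so I aimed between them.
- **Foot contact:** the foot resting on the wedge could not be seen directly. I judge it from the push force and the press not rocking the stand.

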